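# Stand the toppled bench stands back up

## Task

The blue-footed hanging stand and the orange-footed card stand have been knocked onto their backs. Stand both up again on their rubber soles, about where they lie: with the fingertips push the inner face of the foot (the side facing the column or card), near its top edge, away from the column or card until the stand tips upright. Only push: do not pinch or lift the stands, do not take them by the column, the card or the sole, and leave everything else on the bench where it is.

Things in the scene. Friction and masses are not known exactly. Their poses are not given: they have to be found in the camera images.
- hanger: Bench stand for hanging spatulas: heavy blue foot, metal column, white crossbar, on its back; 125 tall stood up. Origin: middle of the heel edge, on the table, about which it turns. Axes as it lies: x level from the foot along the upper part, y along the heel, z up. Standing: x straight up. Foot 100 wide (y) x 100 (z: its height as it lies) x 14 thick; inner face x = 14.
- hanger_upper: Column and crossbar of the hanging stand: column 20 wide (y), z 0 to 12, x 14 to 109; crossbar 110 wide, x 109 to 125, z 0 to 12. Fixed to the foot, same origin and axes. Not to be gripped or lifted.
- hanger_sole: Black rubber sole, 3 mm, outer face (x = 0) of that foot; same origin and axes; not to be pressed. Stand about 0.5 kg, nearly all in the foot: pushed at the foot's top with 1 to 2 N it turns about the heel, sliding little, and past about 20 degrees it falls onto its sole by itself.
- cardstand: Instruction-card stand: heavy orange foot, white panel with card, on its back; 128 tall stood up. Origin: middle of the heel edge, on the table, about which it turns. Axes as it lies: x level from the foot along the upper part, y along the heel, z up. Standing: x straight up. Foot 120 wide (y) x 90 (z: its height as it lies) x 14 thick; inner face x = 14.
- cardstand_upper: Panel of the card stand: 120 wide (y), x 14 to 128, 7 thick (z 0 to 7). Fixed to the foot, same origin and axes. Not to be gripped or lifted.
- cardstand_sole: Black rubber sole, 3 mm, outer face (x = 0) of that foot; same origin and axes; not to be pressed. Stand about 0.5 kg, nearly all in the foot: pushed at the foot's top with 1 to 2 N it turns about the heel, sliding little, and past about 20 degrees it falls onto its sole by itself.
- jar: Bystander: amber jar with white cap, 48 across, 75 high, between the stands; origin at the centre of its underside.
- marker: Bystander: yellow marker with black cap, 124 x 18 x 16, lying between the stands along its x; origin on its underside near the middle.
- beaker: Bystander: glass beaker, 70 across, 85 high, to the left; origin at the centre of its underside.
- bottle: Bystander: white bottle with blue cap, 60 across, 140 high, left, beyond the beaker; origin at the centre of its underside.
- tipbox: Bystander: blue box, 80 x 120 x 55 high, right, beyond the can; origin at the centre of its underside.
- can: Bystander: can with green label, 60 across, 90 high, to the right; origin at the centre of its underside.

How it is judged (in metres and radians):
At the end, for the whole second after the job is handed in: Both stands stand upright on their soles (own x axis within 0.08 rad of vertical, heel edge less than 8 mm above the table), at rest, each heel less than 120 mm from where it was at the start; every listed bystander is within 30 mm of where it was (angle between each of hanger, cardstand's own x axis and vertical below 0.08 rad and height (world z) of each of hanger, cardstand below 0.008 m and distance of each of hanger, cardstand from where it was at the start of the episode below 0.12 m and linear speed of each of hanger, cardstand below 0.02 m/s and angular speed of each of hanger, cardstand below 0.1 rad/s and distance of each of jar, marker, beaker, bottle, tipbox, can from where it was at the start of the episode below 0.03 m); the robot touches nothing.
It fails at once if a stand is lifted: the middle of its heel edge rises more than 20 mm above the table (height (world z) of any of hanger, cardstand above 0.02 m).
It fails at once if a foot is pinched or pushed from its rubber side: the fingers press a sole with more than 8 N (contact force between the fingers and hanger_sole above 8 N or contact force between the fingers and cardstand_sole above 8 N).
It fails at once if a stand is picked up by its upper part: the fingers press the column, crossbar or panel with more than 10 N while the stand still lies or is raised by less than 25 degrees ((contact force between the fingers and hanger_upper above 10 N and angle between hanger's own x axis and vertical above 1.134 rad) or (contact force between the fingers and cardstand_upper above 10 N and angle between cardstand's own x axis and vertical above 1.134 rad)).
It fails at once if a listed bystander is moved more than 30 mm (distance of any of jar, marker, beaker, bottle, tipbox, can from where it was at the start of the episode above 0.03 m).
It also fails if it takes over 42 s, if anything falls off the work surface, if the arm or the gripper's body presses on something with over 40 N, if the wrist force passes 120 N, or if a joint passes its speed limit or range.

## Robot

A 7-joint arm with a two-finger parallel gripper is mounted at the origin on the work surface. World frame = base frame: x ahead of the robot, y to its left, z up, the work surface at z = 0. Lengths are in mm, angles in rad, forces in N, time in s.
With the tool pointing down it reaches from about 400 to 875 mm from the base axis. Payload 19.3 kg.
Tool frame: the origin (TCP) lies on the centre line of the jaws, within the pads' length; the fingertips stand 14 mm ahead of it and the grasp point (between the pads) lies 5 mm behind it (r.tip_reach is the distance from the TCP to the fingertips, in mm); y points along the fingers, x is the direction in which the jaws open and shut, and the axes are right-handed (so a half turn about y gives the same grasp; the last joint's range is limited). The gripper opens to 85 mm and grips with 20 to 120 N. Pads are 22 mm wide; open, the fingers measure 114 mm over their backs; the gripper's body (76 mm by 85 mm) begins 54 mm behind the grasp point. The pads swing forward as they close: fully open they stand 13 mm farther back than shut.
Start: joints at [-1.279, 0.521, -0.036, 1.599, 0.021, 1.021, -0.113], TCP at [221.242, 584.523, 245.291] pointing down, gripper open.
Joint ranges: [-2.91, 2.91], [-0.3, 2.13], [-1.5, 1.42], [0.17, 2.43], [-1.26, 4.41], [0.16, 1.93], [-2.52, 2.52]. Speed limits (rad/s): [1.89, 1.89, 2.39, 2.39, 3.01, 3.01, 3.01].

## Interface

Orientations are given as a unit quaternion [w, x, y, z].
In Python, from cell import r gives the robot as it stands. Calls block until the motion is done:
- r.move_to(position, orientation): joint-space move of the TCP to a pose.
- r.servo_line(position, rot=None, velocity=150): straight line of the TCP; rot=None keeps the orientation; velocity is the mean speed in mm/s.
- r.movej(angles): joint-space move.
- r.gripper_open() and r.grab(): open the fingers fully, or close them until they stop; the grip force is fixed at half the most.
- r.wait(seconds).
- r.solve_ik(position, orientation): joint angles nearest the present ones, or None.
- r.read_state(): the state.
- r.grab_frame(name): name is "scene" or "side" or "wrist"; returns (picture, depth): 384x512x3 uint8, red, green, blue; 384x512 float32, mm along the optical axis (not along the pixel's ray), 0 where there is no reading.
- r.camera_params(name): a dict with "mtx" (3x3 intrinsics, pixels), "cam_to_world" (4x4, takes a point from camera to world coordinates). Camera axes: x right, y down, z forward; pixel columns grow to the right and rows downward; lengths in mm; the calibration is good to about 2 mm. A picture is of the moment at which its call begins: read the wrist's pose just before it. camera_params takes no time and is no camera call; for the wrist camera it gives the pose at the moment of the call.
A pose or a line that the arm cannot do raises r.IKError and nothing moves.
- r.hand_in(): hands the job in, once; it reports no verdict.
The state is a dict: "t": time; "joint_pos": joint angles; "qd": joint speeds; "tau": joint torques, N m; "tcp_pos": TCP position; "tcp_rot": TCP orientation; "wrist_force": force on the tool from outside, world axes, zero at the start; "torque": the same for the moment, N m; "finger_gap": finger opening in mm.
Only numpy, scipy, OpenCV 4.12 (cv2) and the standard library are available. Lean on these libraries where they do the work, as an engineer would, in place of code of your own. Each camera call takes 0.05 s, during which the arm holds its last target. There are 200 camera calls.

## Working session

There is one attempt and no reset: what is moved stays moved. The work goes in short steps, each a Python script; the robot and the scene stay as the last script left them, time stands still between calls to the robot, and variables do not carry over. Pictures are saved under pics/ and viewed, about 8 in all and at most 12, crops included, and the job is handed in when it is done.

```bash
ls; mkdir -p pics; python3 - <<'E'
from cell import r
import cv2,numpy as np
s=r.read_state();print(s['t'],s['tcp_pos'],s['tcp_rot'],s['finger_gap'],r.tip_reach)
for n in('scene','side'):
    p,d=r.grab_frame(n);cv2.imwrite(f'pics/{n}0.png',p[:,:,::-1]);np.savez(f'{n}0.npz',d=d,p=p,K=r.camera_params(n)['mtx'],T=r.camera_params(n)['cam_to_world']);print(r.camera_params(n))
E
```

```text
pics
0.0 [221.14399271 584.21874343 244.71334219] [-0.58153978  0.5820593   0.40156354 -0.40220042] 85.27527507284556 14.0
{'mtx': array([[447.76201414,   0.        , 255.62099612],
       [  0.        , 447.76201414, 195.17126907],
       [  0.        ,   0.        ,   1.        ]]), 'cam_to_world': array([[-2.26478713e-01,  6.81285443e-01, -6.96101672e-01,
         1.54158060e+03],
       [ 9.73837485e-01,  1.44697154e-01, -1.75223534e-01,
         2.37134582e+02],
       [-1.86533119e-02, -7.17574302e-01, -6.96232127e-01,
         1.01142568e+03],
       [ 0.00000000e+00,  0.00000000e+00,  0.00000000e+00,
         1.00000000e+00]])}
{'mtx': array([[360.71583453,   0.        , 253.36704744],
       [  0.        , 360.71583453, 195.07753136],
       [  0.        ,   0.        ,   1.        ]]), 'cam_to_world': array([[-9.96128153e-01, -4.92721127e-02,  7.28077094e-02,
         4.79662311e+02],
       [-8.59124477e-02,  7.21263247e-01, -6.87312432e-01,
         7.61873681e+02],
       [-1.86481893e-02, -6.90906352e-01, -7.22703714e-01,
         8.08212062e+02],
       [ 0.00000000e+00,  0.00000000e+00,  0.00000000e+00,
         1.00000000e+00]])}
```

View pics/scene0.png

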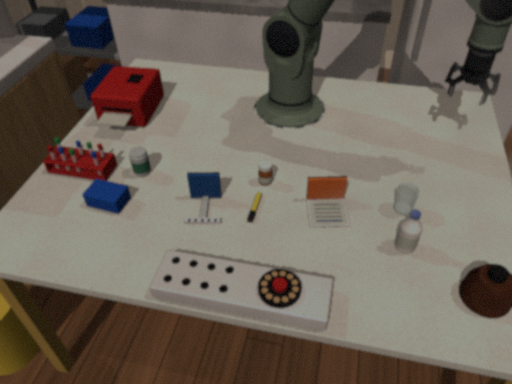

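View pics/side0.png

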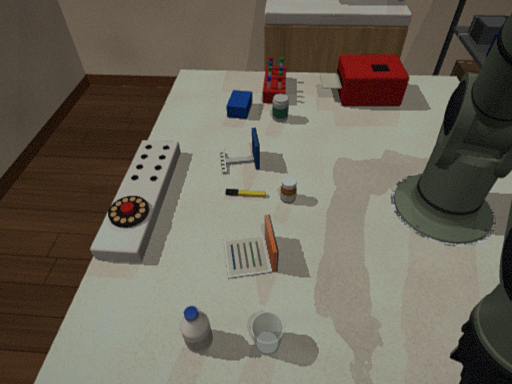

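The scene shows both feet standing on edge with their uppers pointing away from the robot: blue at about (205,185), orange at about (327,188), and the jar (265,174) and marker (254,207) between them. I'll measure the inner faces from depth.

```bash
cat > meas.py <<'E'
import numpy as np,cv2
def cloud(f,box,kind):
    u0,u1,v0,v1=box;p=f['p'];d=f['d']
    h=cv2.cvtColor(p,cv2.COLOR_RGB2HSV).astype(int)
    m=(h[...,1]>120)&(h[...,2]>40)&(d>0)
    m&=((h[...,0]>95)&(h[...,0]<125)) if kind=='b' else (h[...,0]<15)
    k=np.zeros_like(m);k[v0:v1,u0:u1]=1;m&=k
    m=cv2.erode(m.astype(np.uint8),np.ones((2,2)))>0
    v,u=np.nonzero(m);z=d[v,u];K=f['K']
    P=np.c_[(u-K[0,2])*z/K[0,0],(v-K[1,2])*z/K[1,1],z]
    return P@f['T'][:3,:3].T+f['T'][:3,3]
def face(P):
    # RANSAC plane through near-vertical face
    rng=np.random.default_rng(0);best=None
    for _ in range(500):
        a=P[rng.choice(len(P),3,False)];n=np.cross(a[1]-a[0],a[2]-a[0]);n/=np.linalg.norm(n)+1e-9
        if abs(n[2])>.4: continue
        i=abs((P-a[0])@n)<2.5
        if best is None or i.sum()>best.sum(): best=i
    Q=P[best];c=Q.mean(0);n=np.linalg.svd(Q-c)[2][2];n*=np.sign(n[0])
    t=np.array([-n[1],n[0],0]);t/=np.linalg.norm(t);s=(Q-c)@t
    mid=c+t*(s.max()+s.min())/2
    print(len(P),len(Q),'c',c.round(1),'n',n.round(3),'width',np.ptp(s).round(1),'z',Q[:,2].min().round(1),Q[:,2].max().round(1),'mid',mid.round(1))
if __name__=='__main__':
    f=np.load('scene0.npz')
    face(cloud(f,(180,230,165,203),'b'));face(cloud(f,(298,356,170,205),'o'))
E
python3 meas.py
```

```text
577 452 c [ 576.2 -168.6   57.1] n [0.978 0.206 0.007] width 89.0 z 7.5 101.2 mid [ 576.4 -169.8   57.1]
730 527 c [505.7 204.8  51.3] n [0.971 0.238 0.   ] width 115.1 z 7.2 92.0 mid [505.7 205.1  51.3]
```

```bash
cat > push.py <<'E'
from cell import r
import numpy as np,cv2
from scipy.spatial.transform import Rotation as Ro
def pose(n):
    n=np.array([n[0],n[1],0]);n/=np.linalg.norm(n);t=np.array([-n[1],n[0],0]);out=[]
    for x in(t,-t):
        y=np.array([0,0,-1.]);q=Ro.from_matrix(np.c_[x,y,np.cross(x,y)]).as_quat();out.append(q[[3,0,1,2]])
    return n,out
def push(mid,n,tipz,v=80,end=-89):
    n,qs=pose(n);z=tipz+r.tip_reach;m=np.array([mid[0],mid[1],0])
    P=lambda a,h:m+n*a+[0,0,h]
    j0=np.array(r.read_state()['joint_pos']);c=[(np.abs(np.array(s)-j0).max(),i) for i,q in enumerate(qs) if (s:=r.solve_ik(P(32,250),q)) is not None]
    q=qs[min(c)[1]];print(c)
    r.move_to(P(32,250),q);r.servo_line(P(32,z),velocity=150)
    print('down',r.read_state()['wrist_force'].round(1))
    r.servo_line(P(end,z),velocity=v);r.wait(.3);s=r.read_state();print('pushed',s['tcp_pos'].round(1),np.round(s['wrist_force'],1))
    r.servo_line(P(end,250),velocity=200);print(r.read_state()['t'])
def snap(k):
    for n in('scene','side'):
        p,d=r.grab_frame(n);c=r.camera_params(n);np.savez(f'{n}{k}.npz',d=d,p=p,K=c['mtx'],T=c['cam_to_world']);cv2.imwrite(f'pics/{n}{k}.png',p[:,:,::-1])
E
python3 - <<'E'
from push import *
r.grab();print(r.read_state()['t'])
push([576.4,-169.8],[.978,.206],80)
snap(1)
E
```

```text
0.8667
[(np.float64(2.253028738250901), 0), (np.float64(0.9454296069996772), 1)]
down [-0.1 -0.2 -0.5]
pushed [ 489.4 -188.1   94. ] [0.1 0.3 1. ]
7.9083
```

View pics/side1.png

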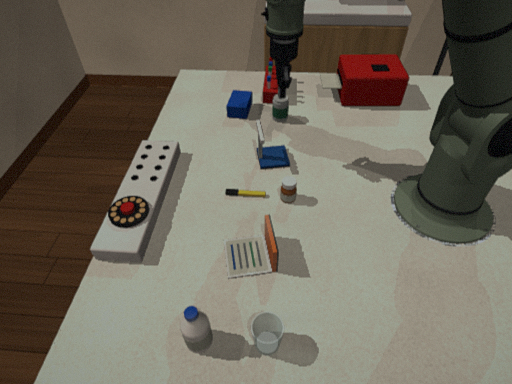

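The hanger now stands upright, with its blue foot flat at (273,157) and the column up at (261,138). The jar, marker and cardstand haven't moved. Next is the card stand.

```bash
python3 - <<'E'
from push import *
push([505.7,205.1],[.971,.238],72)
n,qs=pose([.971,.238])
s=r.read_state();r.servo_line(s['tcp_pos']+[0,0,50]);r.wait(.5)
snap(2);print(r.read_state()['t'])
import numpy as np
from meas import cloud
f=np.load('scene2.npz')
for b,k in(((150,240,140,215),'b'),((280,370,140,215),'o')):
    P=cloud(f,b,k);print(k,len(P),np.percentile(P,[2,50,98],axis=0).round(1).tolist())
a=np.load('scene0.npz')['p'];d=cv2.absdiff(a,f['p'])
o=np.vstack([f['p'][120:280,140:440],d[120:280,140:440]]);cv2.imwrite('pics/fin.png',cv2.resize(o,None,fx=1.8,fy=1.8)[:,:,::-1])
E
```

```text
[(np.float64(1.6700970269479933), 0), (np.float64(0.687150124982247), 1)]
down [1.3 0.2 0.3]
pushed [419.3 183.9  86. ] [-0.7  0.3  0.2]
13.6667
14.7417
b 282 [[469.2, -228.5, 8.4], [523.3, -163.0, 12.8], [566.4, -133.2, 17.5]]
o 21 [[429.1, 131.3, 0.7], [495.5, 158.7, 6.7], [505.1, 188.7, 14.6]]
```

View pics/side2.png

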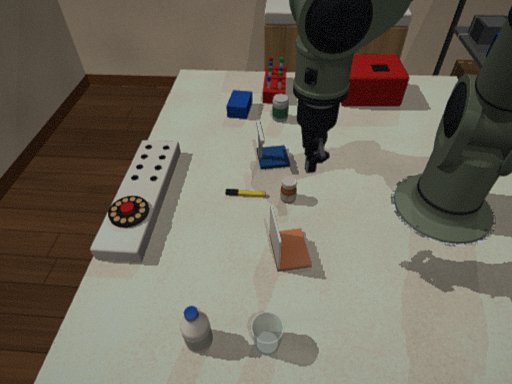

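View pics/fin.png

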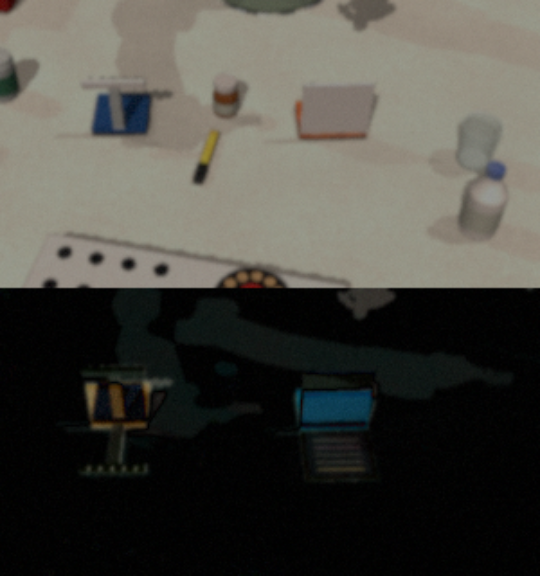

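```bash
python3 - <<'E'
from push import *
from meas import cloud
f=np.load('side2.npz')
for b,k in(((255,295,140,175),'b'),((265,320,220,275),'o')):
    P=cloud(f,b,k);P=P[P[:,2]<40];A=np.c_[P[:,:2],np.ones(len(P))];c=np.linalg.lstsq(A,P[:,2],rcond=None)[0];print(k,len(P),'tilt',c[:2].round(3),'z',np.median(P[:,2]).round(1),P.max(0).round(0))
r.hand_in()
E
```

```text
b 445 tilt [-0.004 -0.   ] z 13.6 [ 551. -127.   18.]
o 876 tilt [ 0.001 -0.002] z 13.5 [472. 262.  18.]
the job is handed in; nothing more can be done
```

Both stands are upright on their soles, and the job is handed in at about 15 s of the 42 s allowed. For each one I closed the fingers and pushed once on the inner face of the foot, 18–20 mm below its top edge.

Last checks:
- **Upright:** plane fits to the tops of the feet in the side camera show both level to within 0.004 rad. They sit at about 13.5 mm, against the 14 mm expected for a foot flat on the table.
- **Position:** going by the visible foot edges, the stands moved at most about 20 mm, against the 120 mm allowed. I did not measure this closely, because the upper parts partly hide the heel edges.
- **Bystanders:** the before/after difference image shows no displacement of the jar, marker, beaker or bottle. The can and blue box fall mostly outside that crop, but they look unmoved in the side pictures.
- **Robot:** the arm is raised clear and touches nothing. Wrist force was at most about 1.3 N at the moments I read it; I did not record it during the pushes themselves.

No check failed. The scene camera saw too little of the orange foot behind its panel to judge it, so for the card stand I relied on the side camera.

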